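# Slide the spring tray into the dispenser base

### The arm

A 6-joint arm with a two-finger parallel gripper is mounted at the origin on the work surface. World frame = base frame: x ahead of the robot, y to its left, z up, the work surface at z = 0. Lengths are in m, angles in rad, forces in N, time in s.
With the tool pointing down it reaches from about 0.35 to 0.85 m from the base axis. Payload 8.1 kg.
Tool frame: the origin (TCP) lies at the very end of the fingers, on their centre line; the grasp point (between the pads) lies robot.grip_point_offset behind it (robot.grip_point_offset is the distance from the TCP to the grasp point, in m); z points along the fingers, y is the line along which they close (so a half turn about z gives the same grasp; the last joint's range is limited). The gripper opens to 93 mm and grips with 3 to 60 N. Pads are 15 mm wide; open, the fingers measure 128 mm over their backs; the gripper's body (75 mm by 188 mm) begins 65 mm behind the grasp point.
Start: joints at [-1.22, 0.13, 1.488, -0, 1.523, -0.085], TCP at [0.253, -0.544, 0.219] pointing down, gripper open.
Joint ranges: [-2.96, 2.96], [-0.89, 2.26], [0.02, 2.5], [-1.34, 4.48], [0, 2.73], [-2.66, 2.66]. Speed limits (rad/s): [2.39, 2.39, 2.79, 3.14, 3.14, 3.14].

### API

Orientations are given as a rotation vector (axis times angle).
In Python, from plant import robot, eyes gives the robot as it stands. The module is installed in compiled form; this text tells all that it offers.
- The arm moves only by the tool apply_moves, never from a script. Its argument "steps" is one flat list of numbers, 7 for each row, row after row: the shift along the tool's x, y, z in units of 30 mm (1.0 is 30 mm), then the turn, a rotation vector about the tool's x, y, z in units of 6 degrees (1.0 is 6 degrees), then the opening in per cent of the stroke, from 0 (shut) to 100 (fully open). In form: [dx, dy, dz, ax, ay, az, fingers, dx, dy, dz, ax, ay, az, fingers, ...]. A call has 1 to 12 rows; each row shifts and turns the commanded pose from where the row before left it, along the tool's axes as they then stand; what a row does not reach is not made up. A row lasts 1/12 s, in which the tool goes at most 41.7 mm and 7.16 degrees, less where a joint would pass 70% of its speed; a pose out of reach is approached as far as the arm can. A call is refused whole if a number of a shift passes 1 or a number of a turn 1, either way. A call with a gripper value outside its range is refused whole. The fingers move at their own pace and stop on an object; "grip_force" is the grip in N (left out, the last holds). Time passes only in rows, so rows that do not move let the fingers close. It gives the time, the measured TCP pose, the force, the opening and the grip force at its end, in the units of the state.
- robot.read_state(): the state, without advancing time (a new reading comes with each control period).
- eyes.read_camera(name): name is "side" or "top"; returns the picture (480x640x3 uint8, red, green, blue); there is no depth.
- eyes.calibration(name): a dict with "K" (3x3 intrinsics, pixels), "k1" (the pictures are not rectified: a ray, as slopes to the right and down, at radius r is drawn at 1 + k1 r^2 times it, then the intrinsics apply), "R" (3x3) and "t" (3): a world point X has camera coordinates R X + t. Camera axes: x right, y down, z forward; pixel columns grow to the right and rows downward; lengths in m; the calibration is good to about 2 mm. A picture is of the moment at which its call begins. calibration takes no time and is no camera call.
- robot.close_job(): hands the job in; it is judged then, once.
Trained networks look in the newest picture that a camera, given by its name, has taken for a name from the list of things; names that differ only in an ending like _2 or _b are one class to them, and where a whole thing is asked for, a point or a joint stands for the part that bears it (a point fixed in the world has none). Each returns a list of dicts, best first, with "conf" (0 to 1); they miss things now and then, are a little off and sometimes report something else, mostly with a low value. They report only what shows in the picture. A call takes as long as a camera call.
- eyes.search_frame(camera, thing): "rect" ([left, top, width, height] in pixels, round what is visible of it).
- eyes.place_of(camera, thing): "xy" ([column, row] in pixels: a listed point, or the origin of a listed thing).
The state is a dict: "t": time; "q": joint angles; "dq": joint speeds; "joint_torque": joint torques, N m; "tool_pos": TCP position; "orientation": TCP orientation; "force": force on the tool from outside, world axes, zero at the start; "wrist_torque": the same for the moment, N m; "opening": finger opening in m; "gripper_force": force on a finger pad.
Only numpy, scipy, OpenCV 4.12 (cv2) and the standard library are available. Lean on these libraries where they do the work, as an engineer would, in place of code of your own. Each camera call takes 0.05 s, during which the arm holds its last target. There are 200 camera calls.

### The job

Put the saucer dispenser back together: of the two trays on the counter, take the one that carries the two coil springs and slide it, springs first, into the open front of the steel dispenser base until its leading edge is fully home against the back stop. Both springs must still stand upright in their pockets; leave the tray lying flat on the counter, straight in the base.

Things in the scene. Friction and masses are not known exactly. Their poses are not given: they have to be found in the camera images.
- tray: Loaded tray, aluminium, 190 (x) by 70 mm (y), 0.35 kg empty, flat on the counter; floor 4 mm thick, rims 16 mm high. Origin: centre of underside; +x: leading end, with two spring pockets, 50 by 62 mm. Upright steel grip fin centred at x = -65 mm, y = 0: 32 mm long (x), 12 thick (y), top 66 mm above underside; pinch it from above and slide the tray. A like tray, empty, lies on the other side.
- base: Fixed steel dispenser base, 114 mm wide, 70 high, on the counter. Origin on the counter; x points into it, the way the tray goes in. Open front (mouth) at x = -60 mm: 98 mm wide, centred on y = 0, 62 high, no floor (tray slides on the counter); roof has a 50 mm slot along its middle. Back stop at x = 52 mm: tray home has its origin at x = -43 mm, fin outside. Two rear rods, 150 mm high.
- spring_back: Nickel coil spring, 44 mm in diameter, 46 mm tall, about 0.11 kg, loose, standing upright in the tray's pocket nearest the leading edge (centred at x = 66 mm of the tray). Origin: centre of its lower end; z is its coil axis.
- spring_front: A second, identical coil spring, loose, standing upright in the tray's other pocket, nearer the grip fin (centred at x = 12 mm of the tray). Origin: centre of its lower end; z is its coil axis.

How it is judged:
At the end, for the whole second after the job is handed in: The spring tray lies flat on the counter and at rest in the dispenser base, springs end inwards, its leading edge within 15 mm of the back stop, within 20 mm of the middle and about 11 degrees of straight; both springs stand upright in their own pockets, inside the base (x of tray in the frame of base above -0.058 m and y of tray in the frame of base between -0.02 and 0.02 m and angle between the x axis of tray and the x axis of base, either way round below 0.2 rad and height (world z) of tray below 0.006 m and angle between tray's own z axis and vertical below 0.1 rad and linear speed of tray below 0.02 m/s and x of spring_back in the frame of tray between 0.051 and 0.081 m and y of spring_back in the frame of tray between -0.018 and 0.018 m and z of each of spring_back, spring_front in the frame of tray below 0.012 m and angle between each of spring_back, spring_front's own z axis and vertical below 0.2 rad and x of each of spring_back, spring_front in the frame of base above -0.06 m and x of spring_front in the frame of tray between -0.003 and 0.027 m and y of spring_front in the frame of tray between -0.018 and 0.018 m); the robot touches nothing.
It also fails if it takes over 45 s, if anything falls off the work surface, if the arm or the gripper's body presses on something with over 40 N, if the wrist force passes 120 N, or if a joint passes its speed limit or range.

## Working session

There is one attempt and no reset: what is moved stays moved. The work goes in short steps, Python scripts to look and compute and a tool call to move; the robot and the scene stay as the last step left them, time stands still between calls to the robot, and variables do not carry over. Pictures are saved under pics/ and viewed, at most 10 in all, crops included, and the job is handed in when it is done.

Besides the shell and the picture viewer there is one more tool, called after "Request:" in YAML: its name, and indented under it one key for each argument. apply_moves: Moves the arm, as the interface text tells. Its arguments: {"type":"object","properties":{"steps":{"type":"array"},"grip_force":{"type":"number"}},"required":["steps"]}

```bash
mkdir -p pics
cat > h.py <<'E'
import numpy as np, cv2
from plant import robot, eyes
def ray(cam,uv):
    c=eyes.calibration(cam);K=np.array(c["K"]);R=np.array(c["R"]);t=np.array(c["t"])
    p=cv2.undistortPoints(np.array([[uv]],float),K,np.array([c["k1"],0,0,0,0.]))[0,0]
    return -R.T@t, R.T@np.array([p[0],p[1],1])
def onz(cam,uv,z):
    o,d=ray(cam,uv); return o+d*(z-o[2])/d[2]
def proj(cam,X):
    c=eyes.calibration(cam);R=np.array(c["R"]);t=np.array(c["t"])
    return cv2.projectPoints(np.atleast_2d(np.array(X,float)),cv2.Rodrigues(R)[0],t,np.array(c["K"]),np.array([c["k1"],0,0,0,0.]))[0][:,0]
E
python3 - <<'E'
from h import *
for c in("top","side"):
    cv2.imwrite(f"pics/{c}0.png",eyes.read_camera(c)[:,:,::-1])
    for n in("tray","base","spring_back","spring_front"):
        for d in eyes.place_of(c,n)[:3]: print(c,n,d["conf"],d["xy"],onz(c,d["xy"],0).round(3))
        print([ (round(d["conf"],2),np.round(d["rect"])) for d in eyes.search_frame(c,n)[:3]])
print(robot.read_state(),robot.grip_point_offset)
E
```

```text
top tray 0.7 [453.4, 318.9] [ 0.444 -0.244  0.   ]
top tray 0.48 [453.8, 310.2] [ 0.461 -0.246  0.   ]
[(0.64, array([436., 269.,  39.,  98.]))]
top base 0.76 [326.8, 191.5] [0.707 0.    0.   ]
[(0.75, array([303., 132.,  56.,  93.]))]
top spring_back 0.83 [453.7, 286.0] [ 0.509 -0.248  0.   ]
[(0.58, array([445., 273.,  26.,  23.]))]
top spring_front 0.92 [454.1, 314.1] [ 0.453 -0.246  0.   ]
top spring_front 0.51 [332.4, 188.7] [ 0.713 -0.011  0.   ]
[]
side tray 0.9 [422.0, 214.9] [ 0.454 -0.245  0.   ]
[(0.87, array([379., 195.,  93.,  36.]))]
side base 0.6 [279.5, 240.4] [ 0.703 -0.004  0.   ]
[(0.97, array([228., 160.,  88.,  99.]))]
side spring_back 0.9 [398.7, 205.7] [ 0.516 -0.263  0.   ]
[(0.63, array([390., 185.,  23.,  24.]))]
side spring_front 0.54 [419.8, 212.4] [ 0.461 -0.254  0.   ]
[(0.77, array([413., 190.,  21.,  27.]))]
{'t': 0.9, 'q': array([-1.22037926e+00,  1.30398976e-01,  1.48818653e+00,  2.32201735e-05,
        1.52300967e+00, -8.53984523e-02]), 'dq': array([-9.42437345e-04, -3.03248766e-04, -3.70559159e-05, -1.72157233e-03,
        1.15736272e-03, -4.96285935e-04]), 'joint_torque': array([-6.99159973e-04, -5.59756422e+01, -4.92053747e+01,  7.66906841e-02,
        2.27717031e-02,  4.85124815e-06]), 'tool_pos': array([ 0.25332163, -0.54390943,  0.21864324]), 'orientation': array([-3.06729490e+00, -6.79169631e-01, -3.55883842e-05]), 'force': array([-0.20247683,  0.2610866 ,  0.4803434 ]), 'wrist_torque': array([-0.05156291,  0.02747506,  0.02872451]), 'gripper_force': 0.0, 'opening': 0.09287604680254566} 0.0188
```

View pics/top0.png

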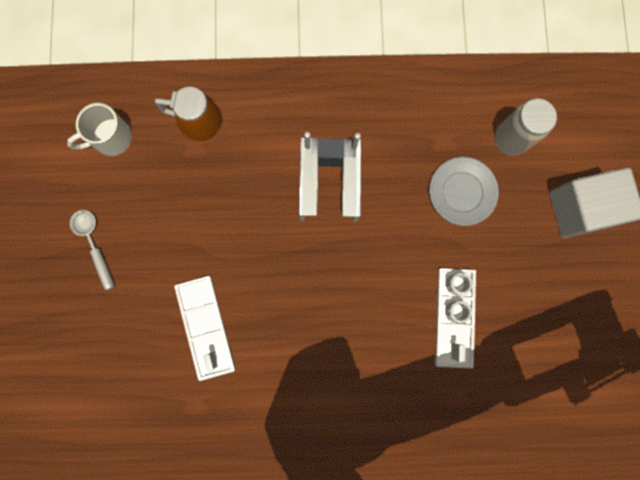

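View pics/side0.png

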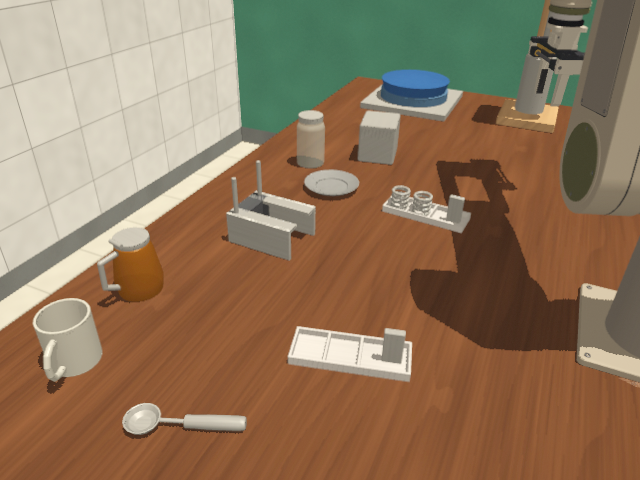

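The top picture shows the loaded tray at about (456,318), springs upwards (+x world), the base at (330,177) with its mouth at row ~216; the empty tray is at (205,328). Side view agrees. I'll refine with model overlays on crops.

```bash
cat > ov.py <<'E'
from h import *
def tf(p,P):
    x,y,a=p; P=np.array(P,float); c,s=np.cos(a),np.sin(a)
    return np.c_[x+c*P[:,0]-s*P[:,1],y+s*P[:,0]+c*P[:,1],P[:,2]]
def box(x0,x1,y0,y1,z): return [(x0,y0,z),(x1,y0,z),(x1,y1,z),(x0,y1,z)]
T=[(box(-.095,.095,-.035,.035,.016),(0,0,255)),(box(-.081,-.049,-.006,.006,.066),(0,255,0))]
B=[(box(-.06,.06,-.057,.057,.07),(0,0,255)),(box(-.06,.052,-.025,.025,.07),(0,255,0))]
def draw(cam,img,items,roi,s,name):
    x,y,w,h=roi; im=cv2.resize(img[y:y+h,x:x+w,::-1],None,fx=s,fy=s,interpolation=cv2.INTER_CUBIC)
    for p,M in items:
        for b,c in M:
            q=((proj(cam,tf(p,b))-[x,y]+.5)*s).astype(np.int32); cv2.polylines(im,[q],True,c,1)
    return im
E
python3 - <<'E'
from ov import *
im=eyes.read_camera("top")
t=(.452,-.246,0.);b=(.707,0.,0.)
a=draw("top",im,[(t,T)],(420,260,70,115),5,0); c=draw("top",im,[(b,B)],(285,125,90,115),5,0)
cv2.imwrite("pics/o1.png",np.hstack([a,c]))
# tray rectangle fit: bright pixels
g=im.min(2); m=np.zeros_like(g); m[262:375,425:485]=(g[262:375,425:485]>95)*255
for th in(95,):
    k=max(cv2.findContours(m,0,1)[0],key=cv2.contourArea); bx=cv2.boxPoints(cv2.minAreaRect(k)); print([onz("top",v,.016).round(4) for v in bx])
m=np.zeros_like(g); m[125:225,290:370]=(g[125:225,290:370]>100)*255
for k in cv2.findContours(m,0,1)[0]:
    if cv2.contourArea(k)>200: bx=cv2.boxPoints(cv2.minAreaRect(k)); print([onz("top",v,.07).round(4) for v in bx])
E
```

```text
[array([ 0.3546, -0.1998,  0.016 ]), array([ 0.5459, -0.2149,  0.016 ]), array([ 0.5415, -0.2913,  0.016 ]), array([ 0.35  , -0.2748,  0.016 ])]
[array([ 0.8071, -0.03  ,  0.07  ]), array([ 0.8063, -0.0647,  0.07  ]), array([ 0.6385, -0.0585,  0.07  ]), array([ 0.6393, -0.0244,  0.07  ])]
[array([0.6416, 0.0585, 0.07  ]), array([0.8114, 0.0508, 0.07  ]), array([0.8097, 0.0153, 0.07  ]), array([0.64  , 0.0237, 0.07  ])]
```

View pics/o1.png

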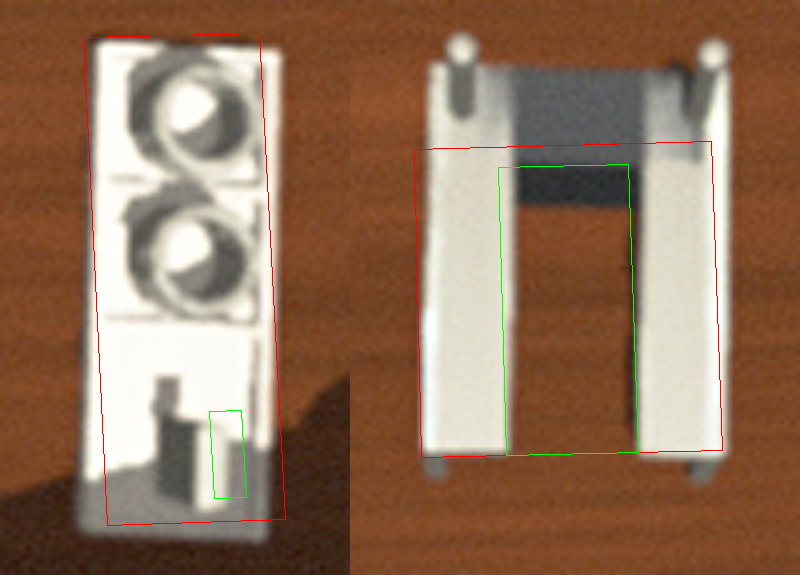

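Overlay: tray rim corners in the crop are at about (97,42),(280,50),(268,542),(80,530); the base is turned slightly clockwise in the crop, with its mouth at row 455. I'll fit silhouettes.

```bash
cat > fit.py <<'E'
from ov import *
from scipy.optimize import minimize
def mask(im,roi):
    x,y,w,h=roi; f=im.astype(float)+3; m=np.zeros(im.shape[:2],np.uint8)
    m[y:y+h,x:x+w]=((f[...,0]/f[...,2]<1.6)*255)[y:y+h,x:x+w]
    k=[c for c in cv2.findContours(m,0,1)[0] if cv2.contourArea(c)>150]
    o=np.zeros_like(m); cv2.fillConvexPoly(o,cv2.convexHull(np.vstack(k)),255); return o
def fit(im,roi,corn,p0,cam="top"):
    S=8;x,y,w,h=roi; M=cv2.resize(mask(im,roi)[y:y+h,x:x+w],None,fx=S,fy=S,interpolation=cv2.INTER_LINEAR)>127
    def cost(p):
        q=((proj(cam,tf(p*[.01,.01,.05]+p0,corn))-[x,y]+.5)*S).astype(np.float32)
        o=np.zeros(M.shape,np.uint8); cv2.fillConvexPoly(o,cv2.convexHull(q).astype(np.int32),1)
        return (M^(o>0)).sum()/M.sum()
    r=minimize(cost,[0,0,0],method="Nelder-Mead",options=dict(initial_simplex=[[0,0,0],[1,0,0],[0,1,0],[0,0,1]],xatol=1e-3,fatol=1e-5))
    return r.x*[.01,.01,.05]+p0, r.fun
TC=box(-.095,.095,-.035,.035,0)+box(-.095,.095,-.035,.035,.016)
E
python3 - <<'E'
from fit import *
im=eyes.read_camera("top")
t,e=fit(im,(425,260,60,115),TC,np.array([.448,-.246,-.03])); print("tray",t.round(4),e)
b=np.array([.7,-.001,-.04])
f=tf(t,[(-.065,0,.057)])[0]; print("fin",f)
for cam in("top","side"): print(cam,proj(cam,tf(t,[(.066,0,0),(.012,0,0),(0,0,0)])).round(1).tolist(),proj(cam,tf(b,[(0,0,0)])).round(1).tolist())
a=draw("top",im,[(t,T)],(420,260,70,115),5,0); c=draw("top",im,[(b,[(box(-.06,.106,-.057,.057,.07),(0,0,255)),(box(-.06,.052,-.025,.025,.07),(0,255,0)),(box(-.06,.052,-.025,.025,.0),(255,0,0))])],(285,125,90,115),5,0)
s=draw("side",eyes.read_camera("side"),[(t,T),(b,B)],(220,150,260,115),3,0)
cv2.imwrite("pics/o2.png",np.hstack([a,c])); cv2.imwrite("pics/o3.png",s)
E
```

```text
tray [ 0.4459 -0.246  -0.0822] 0.09718538962040149
fin [ 0.38108729 -0.24061401  0.057     ]
top [[455.4, 284.7], [454.6, 311.9], [454.4, 317.9]] [[327.5, 195.0]]
side [[399.0, 208.3], [420.5, 214.1], [425.3, 215.5]] [[280.1, 241.3]]
```

View pics/o2.png

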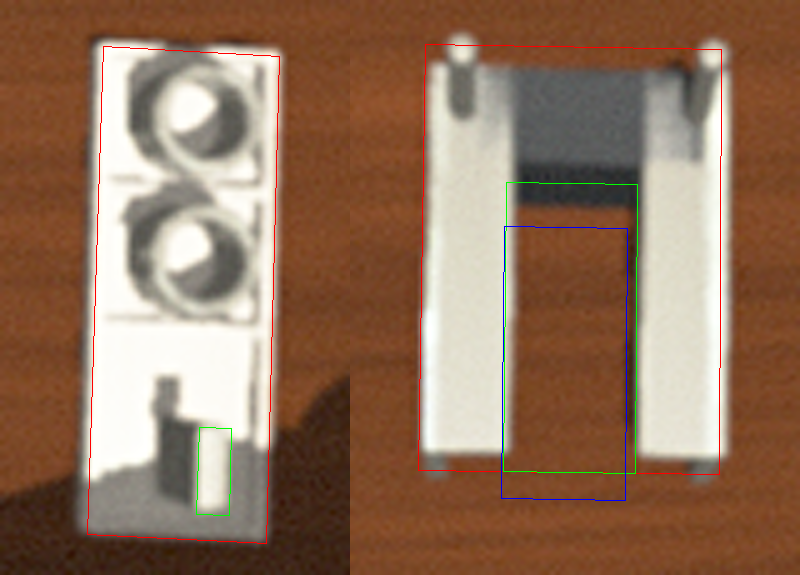

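View pics/o3.png

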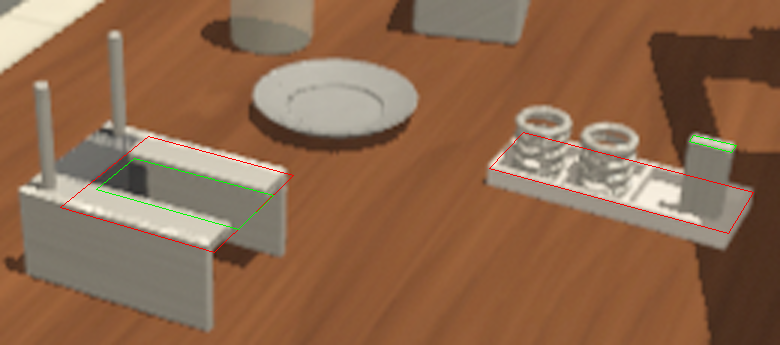

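Tray pose (0.446, -0.246, yaw -0.082) matches in both views (fin at about (0.381,-0.241)). The base needs about +5 mm x and -2 mm y: (0.706,-0.003, yaw -0.045). Moving over the fin.

Request:
apply_moves:
  steps: [0,0,0.8,0,0,0.99,100,0,0,0.8,0,0,0.99,100,0,0,0.8,0,0,0.99,100,0,0,0.8,0,0,0.99,100,0,0,0.8,0,0,0.98,100]

```text
t: 1.47
tool_pos: [0.2533, -0.5439, 0.0976]
orientation: [3.138, -0.136, 0.0]
force: [0.4, -0.6, -0.4]
opening: 0.0929
gripper_force: 0.0
```

Request:
apply_moves:
  steps: [0.31,-0.95,0,0,0,0,100,0.31,-0.95,0,0,0,0,100,0.31,-0.95,0,0,0,0,100,0.31,-0.95,0,0,0,0,100,0.31,-0.95,0,0,0,0,100,0.31,-0.95,0,0,0,0,100,0.31,-0.95,0,0,0,0,100,0.31,-0.95,0,0,0,0,100,0.31,-0.95,0,0,0,0,100,0.31,-0.95,0,0,0,0,100,0.31,-0.9,0,0,0,0,100,0,0,0,0,0,0,100]

```text
t: 2.47
tool_pos: [0.382, -0.2375, 0.0986]
orientation: [-3.138, 0.123, -0.001]
force: [0.2, -0.5, -0.0]
opening: 0.0927
gripper_force: 0.0
```

Request:
apply_moves:
  steps: [0,0.1,0.5,0,0,0,100,0,0,0.5,0,0,0,100,0,0,0.5,0,0,0,100,0,0,0.5,0,0,0,100,0,0,0.3,0,0,0,100,0,0,0,0,0,0,100]
  grip_force: 25

```text
t: 2.97
tool_pos: [0.3789, -0.2435, 0.0276]
orientation: [-3.137, 0.128, 0.005]
force: [-0.0, 0.1, -1.2]
opening: 0.0932
gripper_force: 0.0
```

Request:
apply_moves:
  steps: [0,0,0,0,0,0,60,0,0,0,0,0,0,40,0,0,0,0,0,0,30,0,0,0,0,0,0,20,0,0,0,0,0,0,10,0,0,0,0,0,0,5,0,0,0,0,0,0,0,0,0,0,0,0,0,0,0,0,0,0,0,0,0,0,0,0,0,0,0,0]
  grip_force: 25

```text
t: 3.8
tool_pos: [0.3804, -0.2442, 0.0296]
orientation: [-3.139, 0.128, 0.0]
force: [0.7, -0.1, -0.5]
opening: 0.0312
gripper_force: 0.0
```

Run:
```python
from h import *
for n in("spring_back","spring_front"):
  for c in("top","side"): print(n,c,[(round(d["conf"],2),d["xy"]) for d in (eyes.read_camera(c),eyes.place_of(c,n))[1][:2]])
a=eyes.read_camera("top")[250:380,400:520];b=eyes.read_camera("side")[170:270,370:490]
b=np.vstack([b,np.zeros((30,120,3),np.uint8)])
cv2.imwrite("pics/g.png",cv2.resize(np.hstack([a,b])[:,:,::-1],None,fx=3,fy=3,interpolation=2))
print(robot.read_state()["tool_pos"],robot.read_state()["opening"],robot.read_state()["gripper_force"])
```

```text
spring_back top [(0.76, [452.9, 287.6])]
spring_back side [(0.92, [400.3, 205.1])]
spring_front top [(0.78, [454.8, 312.1])]
spring_front side [(0.84, [418.7, 209.9])]
[ 0.38033343 -0.24379454  0.02956987] 0.011988334225492598 25.000958740711212
```

View pics/g.png

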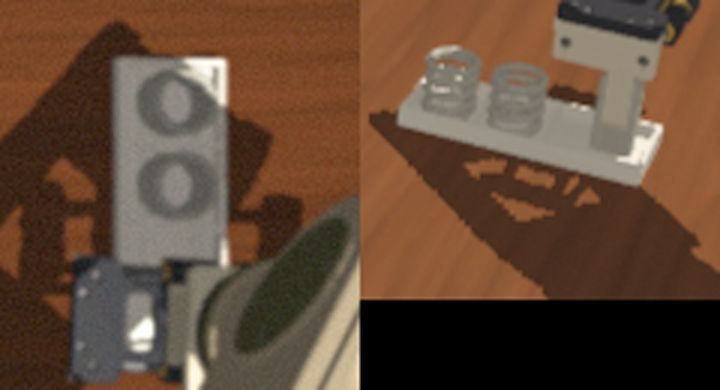

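Picture: gripper holds the fin (opening 12 mm, 25 N); both springs stand upright in their pockets. Sliding sideways to the base axis.

Request:
apply_moves:
  steps: [0,-0.1,0,0,0,0,0,0.08,-0.2,0,0,0,-0.04,0,0.08,-0.3,0,0,0,-0.04,0,0.08,-0.41,0,0,0,-0.04,0,0.08,-0.41,0,0,0,-0.04,0,0.08,-0.41,0,0,0,-0.04,0,0.08,-0.41,0,0,0,-0.04,0,0.08,-0.41,0,0,0,-0.04,0,0.08,-0.41,0,0,0,-0.04,0,0.08,-0.41,0,0,0,0,0,0.08,-0.41,0,0,0,0,0,0.08,-0.41,0,0,0,0,0]

```text
t: 5.3
tool_pos: [0.4148, -0.1165, 0.0296]
orientation: [3.14, -0.075, 0.0]
force: [-0.4, -1.8, -1.3]
opening: 0.012
gripper_force: 25.0
```

Request:
apply_moves:
  steps: [0.08,-0.41,0,0,0,0,0,0.08,-0.41,0,0,0,0,0,0.08,-0.41,0,0,0,0,0,0.08,-0.41,0,0,0,0,0,0.08,-0.41,0,0,0,0,0,0.08,-0.41,0,0,0,0,0,0.08,-0.41,0,0,0,0,0,0.08,-0.41,0,0,0,0,0,0,-0.3,0,0,0,0,0,0,-0.2,0,0,0,0,0,0,-0.1,0,0,0,0,0,0,0,0,0,0,0,0]

```text
t: 6.3
tool_pos: [0.4392, -0.0013, 0.0296]
orientation: [-3.14, 0.074, 0.0]
force: [-0.4, 1.9, -0.2]
opening: 0.0117
gripper_force: 25.0
```

Run:
```python
from ov import *
s=robot.read_state(); print(s["t"],s["tool_pos"],s["orientation"],s["force"],s["opening"])
p=s["tool_pos"];o=s["orientation"];a=2*np.arctan2(o[1],o[0]);a=(a+np.pi)%(2*np.pi)-np.pi
t=(p[0]+.065*np.cos(a),p[1]+.065*np.sin(a),a);print(t)
b=(.706,-.003,-.045)
A=draw("top",eyes.read_camera("top"),[(t,T),(b,B)],(270,125,120,170),3,0)
S=draw("side",eyes.read_camera("side"),[(t,T),(b,B)],(215,150,140,170),3,0)
cv2.imwrite("pics/p.png",np.hstack([A,S]))
```

```text
6.3 [ 0.43918069 -0.00132048  0.02956479] [-3.14028580e+00  7.39999572e-02  2.81082371e-04] [-0.44855183  1.88561229 -0.23441746] 0.011687525713393213
(np.float64(0.5041085367018723), np.float64(-0.004382197550295009), np.float64(-0.04712072028233294))
```

View pics/p.png

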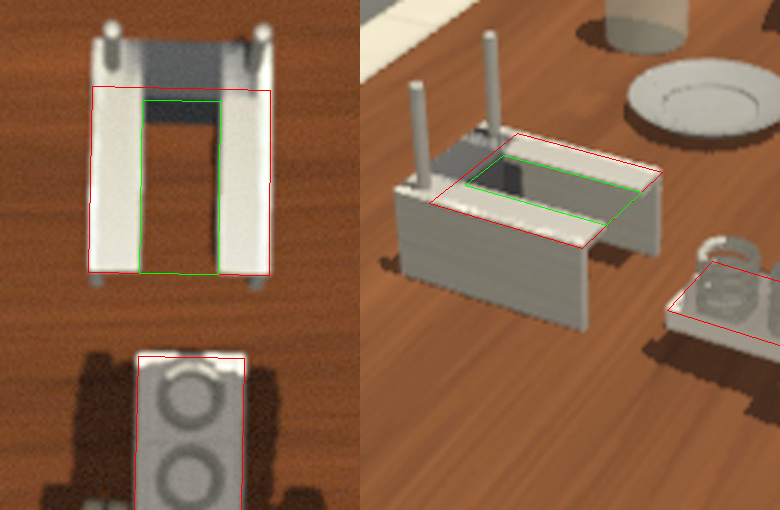

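Overlays fit both base and tray; the tray sits ~10 mm to the right of the base axis, 159 mm short of home. Correct laterally, then go in to about 20 mm short.

Request:
apply_moves:
  steps: [0,-0.05,0,0,0,0,0,0,-0.15,0,0,0,0,0,0,-0.1,0,0,0,0,0,0.1,-0.05,0,0,0,0,0,0.2,0,0,0,0,0,0,0.25,0,0,0,0,0,0,0.25,0,0,0,0,0,0,0.25,0,0,0,0,0,0,0.25,0,0,0,0,0,0,0.25,0,0,0,0,0,0,0.25,0,0,0,0,0,0,0.2,0,0,0,0,0,0]

```text
t: 7.4
tool_pos: [0.5, 0.0057, 0.0296]
orientation: [-3.14, 0.075, 0.002]
force: [-7.3, 0.4, 5.8]
opening: 0.012
gripper_force: 25.0
```

Request:
apply_moves:
  steps: [0.25,0,0,0,0,0,0,0.25,0,0,0,0,0,0,0.25,0,0,0,0,0,0,0.25,0,0,0,0,0,0,0.25,0,0,0,0,0,0,0.25,0,0,0,0,0,0,0.25,0,0,0,0,0,0,0.25,0,0,0,0,0,0,0.25,0,0,0,0,0,0,0.2,0,0,0,0,0,0,0.1,0,0,0,0,0,0,0,0,0,0,0,0,0]

```text
t: 8.4
tool_pos: [0.577, 0.0019, 0.0296]
orientation: [-3.141, 0.075, -0.001]
force: [0.2, -0.1, -0.3]
opening: 0.012
gripper_force: 25.0
```

```bash
cat > st.py <<'E'
from ov import *
s=robot.read_state()
p=s["tool_pos"];o=s["orientation"];a=2*np.arctan2(o[1],o[0]);a=(a+np.pi)%(2*np.pi)-np.pi
t=(p[0]+.065*np.cos(a),p[1]+.065*np.sin(a),a)
b=(.706,-.003,-.045);d=np.array(t[:2])-b[:2];c,sn=np.cos(b[2]),np.sin(b[2])
print(s["t"],p,s["force"],"in base",c*d[0]+sn*d[1],-sn*d[0]+c*d[1],a-b[2])
A=draw("top",eyes.read_camera("top"),[(t,T)],(270,125,120,170),3,0)
S=draw("side",eyes.read_camera("side"),[(t,T)],(215,150,140,170),3,0)
import sys;cv2.imwrite(sys.argv[1],np.hstack([A,S]))
E
python3 st.py pics/i.png
```

```text
8.4 [0.57698553 0.00190574 0.02960063] [ 0.20792029 -0.09570794 -0.34856586] in base -0.06410483320388503 -0.0010968813336935848 -0.0029840698070006527
```

View pics/i.png

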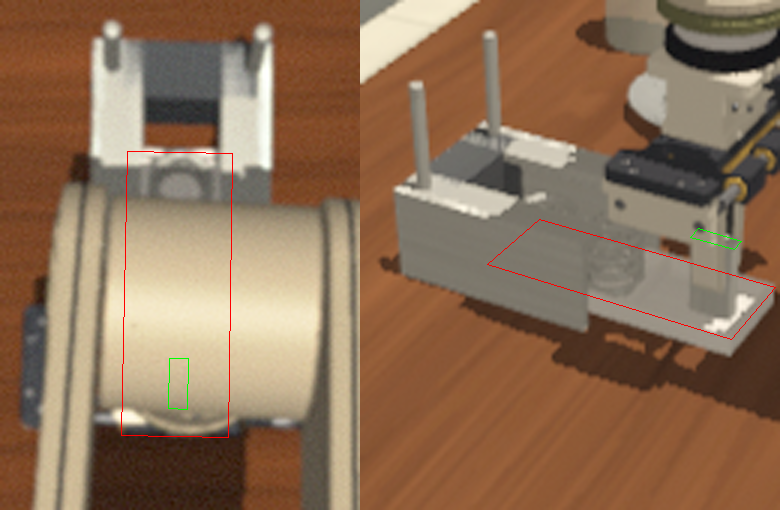

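The tray is straight in the base (leading edge at row ~151, a gap to the stop at ~125 remaining), and the springs are standing. Going on slowly.

Request:
apply_moves:
  steps: [0.06,0,0,0,0,0,0,0.06,0,0,0,0,0,0,0.06,0,0,0,0,0,0,0.06,0,0,0,0,0,0,0.06,0,0,0,0,0,0,0.06,0,0,0,0,0,0,0.06,0,0,0,0,0,0,0.06,0,0,0,0,0,0,0.06,0,0,0,0,0,0,0,0,0,0,0,0,0]

```text
t: 9.33
tool_pos: [0.592, 0.0011, 0.0296]
orientation: [-3.141, 0.075, 0.001]
force: [-2.6, 0.9, 1.5]
opening: 0.0116
gripper_force: 25.0
```

Request:
apply_moves:
  steps: [0.05,0,0,0,0,0,0,0.05,0,0,0,0,0,0,0,0,0,0,0,0,0]

```text
t: 9.58
tool_pos: [0.595, 0.001, 0.0296]
orientation: [-3.141, 0.075, 0.001]
force: [-3.6, 0.4, 3.1]
opening: 0.0123
gripper_force: 25.0
```

Request:
apply_moves:
  steps: [0.04,0,0,0,0,0,0,0.04,0,0,0,0,0,0,0,0,0,0,0,0,0]

```text
t: 9.83
tool_pos: [0.5975, 0.0008, 0.0296]
orientation: [-3.141, 0.075, 0.001]
force: [-3.9, 0.9, 2.8]
opening: 0.0118
gripper_force: 25.0
```

Request:
apply_moves:
  steps: [0.04,0,0,0,0,0,0,0.04,0,0,0,0,0,0,0,0,0,0,0,0,0]

```text
t: 10.08
tool_pos: [0.5978, 0.0008, 0.0295]
orientation: [-3.141, 0.075, 0.008]
force: [-15.9, 0.5, 13.0]
opening: 0.0118
gripper_force: 25.0
```

Request:
apply_moves:
  steps: [0.04,0,0,0,0,0,0,0.04,0,0,0,0,0,0,0,0,0,0,0,0,0]

```text
t: 10.33
tool_pos: [0.5985, 0.0008, 0.0293]
orientation: [-3.141, 0.075, 0.014]
force: [-23.8, -0.2, 18.5]
opening: 0.0118
gripper_force: 25.0
```

Contact at the stop, as expected (x ≈ 0.598). Relax the push, open, and lift.

Request:
apply_moves:
  steps: [-0.04,0,0,0,0,0,0,-0.04,0,0,0,0,0,0,-0.02,0,0,0,0,0,0,0,0,0,0,0,0,0,0,0,0,0,0,0,15,0,0,0,0,0,0,25,0,0,0,0,0,0,35,0,0,0,0,0,0,45,0,0,0,0,0,0,45,0,0,0,0,0,0,45]

```text
t: 11.17
tool_pos: [0.5998, 0.0007, 0.0297]
orientation: [3.141, -0.075, 0.001]
force: [-0.2, -0.2, 0.3]
opening: 0.0403
gripper_force: 0.0
```

Request:
apply_moves:
  steps: [0,0,-0.2,0,0,0,45,0,0,-0.6,0,0,0,45,0,0,-0.8,0,0,0,45,0,0,-0.8,0,0,0,45,0,0,-0.8,0,0,0,45,-1,0,-0.5,0,0,0,45,-1,0,0,0,0,0,45,-1,0,0,0,0,0,45,-1,0,0,0,0,0,45,-1,0,0,0,0,0,45,0,0,0,0,0,0,45]

```text
t: 12.08
tool_pos: [0.4447, 0.0084, 0.1395]
orientation: [-3.14, 0.075, 0.006]
force: [-0.4, 0.2, 0.3]
opening: 0.0416
gripper_force: 0.0
```

Run:
```python
from ov import *
s=robot.read_state();print(s["t"],s["tool_pos"],s["opening"],s["force"])
b=(.706,-.003,-.045);t=(.6625,-.001,-.045)
A=draw("top",eyes.read_camera("top"),[(t,T)],(270,125,120,170),3,0)
S=draw("side",eyes.read_camera("side"),[(t,T)],(215,150,140,170),3,0)
cv2.imwrite("pics/f.png",np.hstack([A,S]))
```

```text
12.0833 [0.44468153 0.00843965 0.1394995 ] 0.04162843220895521 [-0.35734731  0.20633249  0.26985837]
```

View pics/f.png

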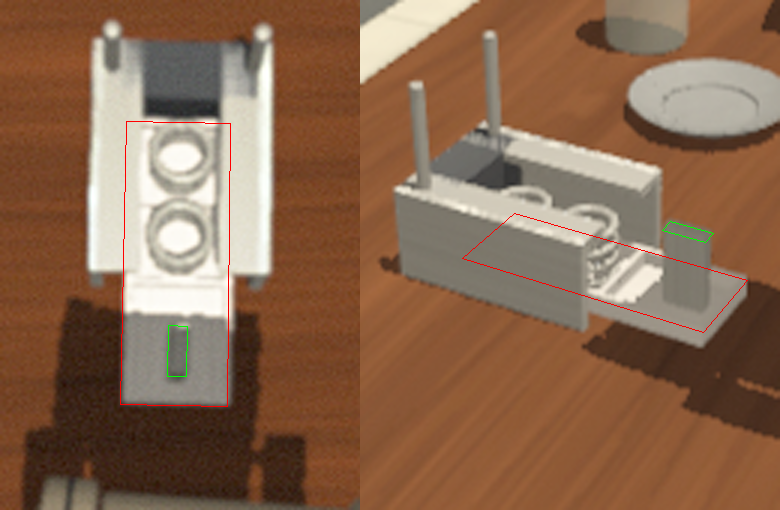

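The tray is home against the stop (leading edge at row ~120), straight, and both springs stand upright in their pockets at (182,158) and (180,237). The gripper is clear.

```bash
python3 -c "
from plant import robot
print(robot.close_job())"
```

```text
the job is handed in; nothing more can be done
None
```

The spring tray is slid fully home against the back stop of the dispenser base, lying flat and straight with both springs upright in their pockets; the gripper is clear, and the job was handed in at about 12 s, though the hand-in gave no verdict.

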